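# Lock the cover fastener with the flat driver

## Robot

A 7-joint arm with a two-finger parallel gripper is mounted at the origin on a cart in front of the work surface, level with it; the furniture and walls round the work are solid. World frame = base frame: x ahead of the robot, y to its left, z up, the work surface at z = 0. Lengths are in m, angles in rad, forces in N, time in s.
With the tool pointing down it reaches from about 0.425 to 0.95 m from the base axis. Payload 4.7 kg.
Tool frame: the origin (TCP) lies between the finger pads; the fingertips stand 25 mm ahead of it and the grasp point (between the pads) lies 6 mm ahead of it; z points along the fingers, y is the line along which they close (so a half turn about z gives the same grasp; the last joint's range is limited). The gripper opens to 85 mm and grips with 20 to 120 N. Pads are 22 mm wide; open, the fingers measure 114 mm over their backs; the gripper's body (76 mm by 85 mm) begins 54 mm behind the grasp point. The pads swing forward as they close: fully open they stand 13 mm farther back than shut.
Start: joints at [1.136, 0.469, -0.049, 1.532, 0.024, 1.141, -0.082], TCP at [0.267, -0.62, 0.256] pointing down, gripper open.
Joint ranges: [-2.59, 2.59], [-0.33, 1.99], [-1.39, 1.29], [0.1, 2.45], [-1.04, 4.18], [0.21, 1.99], [-2.66, 2.66]. Speed limits (rad/s): [2.57, 2.57, 3.14, 3.14, 3.14, 3.14, 3.14].

## Interface

Orientations are given as a 3x3 rotation matrix whose columns are the frame's x, y, z axes.
In Python, from rig import * gives the robot as it stands. Calls block until the motion is done:
- movep(position, orientation): joint-space move of the TCP to a pose.
- move_l(position, attitude=None, feed=0.15, until_force=None): straight line of the TCP; attitude=None keeps the orientation; feed is the mean speed in m/s. With until_force (N) it stops when the force on the tool has changed by that much, and returns True; else False.
- move_joints(angles): joint-space move.
- command_gripper(opening, newtons=None): finger opening in m; newtons is the grip in N (None keeps the last); returns when the fingers have stopped.
- sleep(seconds).
- inverse_kinematics(position, orientation): joint angles nearest the present ones, or None.
- sense(): the state.
- camera(name): name is "side" or "top"; returns (picture, depth): 400x640x3 uint8, red, green, blue; 400x640 float32, m along the optical axis (not along the pixel's ray), 0 where there is no reading.
- camera_params(name): a dict with "K" (3x3 intrinsics, pixels), "position" and "rotation" of the camera in the world. Camera axes: x right, y down, z forward; pixel columns grow to the right and rows downward; lengths in m; the calibration is good to about 2 mm. A picture is of the moment at which its call begins. camera_params takes no time and is no camera call.
A pose or a line that the arm cannot do raises Unreachable and nothing moves.
- finish_job(): hands the job in; it is judged then, once.
The state is a dict: "time_s": time; "joint_pos": joint angles; "qd": joint speeds; "joint_efforts": joint torques, N m; "position": TCP position; "tcp_rot": TCP orientation; "wrist_force": force on the tool from outside, world axes, zero at the start; "ft_torque": the same for the moment, N m; "finger_gap": finger opening in m; "gripper_force": force on a finger pad.
Only numpy, scipy, OpenCV 4.12 (cv2) and the standard library are available. Lean on these libraries where they do the work, as an engineer would, in place of code of your own. Each camera call takes 0.05 s, during which the arm holds its last target. There are 200 camera calls.

## Task

The cover of the small instrument box on the bench is held by two recessed slotted quarter-turn fasteners, and one is still open: its slot lies across the box, while the locked one's slot lies along it. Take the flat-bladed driver out of the wooden tool rack, seat its blade in the open fastener's slot, and, keeping it seated, turn it a quarter turn clockwise to its stop. Then put the driver back, standing in the same hole of the rack.

Things in the scene. Friction and masses are not known exactly. Their poses are not given: they have to be found in the camera images.
- flat_driver: Flat-bladed screwdriver, 164 mm long, 0.08 kg, hanging blade down in the rack. Clear handle 27 mm round, dark collar at its foot. Origin at mid-length (82 mm from either end), on the tool's side: its centre line lies at own z = +13.5 mm. Own y points up, from blade to handle end; own x is the blade's width. Handle with collar: y = -2 to +82; grip it near y = +47, fingers closing across the rack.
- blade_tip (a point): Centre of the end of the driver's blade, on its centre line (axes as the driver's). The blade is 8 mm wide, 0.8 mm thick at the end, 2.6 mm thick 5 mm higher; the shank is 6.4 mm round. In the rack the tip hangs 80 mm below the top of the bar, so raise the driver straight up by 90 mm or more to take it out.
- rack: Fixed wooden tool rack, 200 mm long (own y), 64 mm wide; its top bar is 44 mm wide, top at z = 125 mm, with 16 mm square holes at y = -62, 0, +62; a tool's handle rests on the bar. Origin under its centre, on the bench. The driver is in one hole; in the others a nut driver (socket end, red collar) and a cross-tip driver (honey handle), their handles reaching 87 mm above the bar.
- slot (a point): Top centre of the open fastener's head; x along the slot, z up, turns with the head. Head 18 mm across, in a black bush on a fixed grey box (182 x 102 mm, 45 mm high); bush's funnel mouth 33 mm wide, 10 mm above this point, narrowing to 19 mm at the head. Slot 2.6 mm wide, flared to 8.4 mm at its top, 8 mm deep: a seated tip is 5 to 7 mm below this point. The locked fastener is 124 mm away.
- fastener (a joint): Turn of the open fastener's head, rad: 0 with the slot square across the box, growing clockwise seen from above, to a firm stop at 1.571 (slot along the box: locked). Starts between 0 and 0.25, stays where it is left, turns at 0.03 N m. The blade has 0.2 to 0.3 rad of play in the slot: turn the driver that much farther than the head has to go.

How it is judged:
On the way, in this order (a step that is already met when the one before it is completed fails the run):
1. the driver's blade is seated in the open fastener's slot: within 7 mm of its centre, at least 1.5 mm below the top of the head, the driver within 15 degrees of upright (horizontal distance between blade_tip and slot below 0.007 m and z of blade_tip in the frame of slot below -0.0015 m and angle between flat_driver's own y axis and vertical below 0.26 rad and value of joint fastener below 1 rad), for 0.1 s.
2. the fastener is turned to its stop (to within 20 degrees) with the blade still seated in the slot (horizontal distance between blade_tip and slot below 0.007 m and z of blade_tip in the frame of slot below -0.0015 m and angle between flat_driver's own y axis and vertical below 0.26 rad and value of joint fastener above 1.22 rad), for 0.1 s.
At the end, for the whole second after the job is handed in: The fastener stands at its stop to within 20 degrees (joint above 1.22 rad), and the driver hangs at rest, upright within 10 degrees, in the hole of the rack from which it was taken (its tip within 15 mm of where it was at the start) (value of joint fastener above 1.22 rad and distance of blade_tip from where it was at the start of the episode below 0.015 m and angle between flat_driver's own y axis and vertical below 0.17 rad and linear speed of flat_driver below 0.02 m/s); the robot touches nothing.
It also fails if it takes over 48 s, if anything falls off the work surface, if the arm or the gripper's body presses on something with over 40 N, if the wrist force passes 120 N, or if a joint passes its speed limit or range.

## Working session

There is one attempt and no reset: what is moved stays moved. The work goes in short steps, each a Python script; the robot and the scene stay as the last script left them, time stands still between calls to the robot, and variables do not carry over. Pictures are saved under pics/ and viewed, at most 10 in all, crops included, and the job is handed in when it is done.

```bash
mkdir -p pics; ls
python3 - <<'E'
from rig import *
import cv2,numpy as np
for n in("top","side"):
    im,d=camera(n); cv2.imwrite(f"pics/{n}0.png",im[:,:,::-1]); np.savez(f"{n}0.npz",im=im,d=d)
    p=camera_params(n); print(n,p)
s=sense();print(s["time_s"],s["tcp_rot"],s["position"],s["finger_gap"])
E
```

```text
pics
top {'K': array([[396.38244315,   0.        , 320.04041338],
       [  0.        , 396.38244315, 200.91961441],
       [  0.        ,   0.        ,   1.        ]]), 'position': array([ 0.42902091, -0.2115158 ,  0.94117671]), 'rotation': array([[-0.00934516, -0.98847211,  0.15111439],
       [-0.99984361,  0.01150586,  0.01343038],
       [-0.01501425, -0.15096525, -0.98842504]])}
side {'K': array([[461.64762175,   0.        , 316.47647293],
       [  0.        , 461.64762175, 206.50513455],
       [  0.        ,   0.        ,   1.        ]]), 'position': array([ 0.66809278, -0.62142558,  0.90677707]), 'rotation': array([[ 0.95421026,  0.2607326 , -0.14663318],
       [ 0.29888143, -0.85124342,  0.43134039],
       [-0.01235603, -0.45541536, -0.89019334]])}
0.1 [[ 9.18778065e-01  3.94773655e-01 -7.92430517e-04]
 [ 3.94774439e-01 -9.18776661e-01  1.60942480e-03]
 [-9.27081540e-05 -1.79153552e-03 -9.99998391e-01]] [ 0.26627009 -0.61973585  0.25534107] 0.08562639355759465
```

View pics/top0.png

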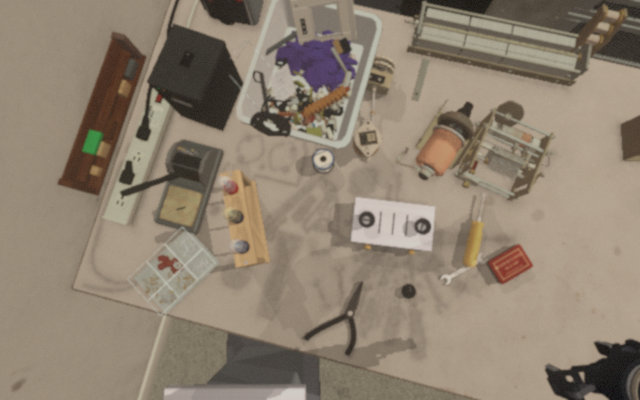

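View pics/side0.png

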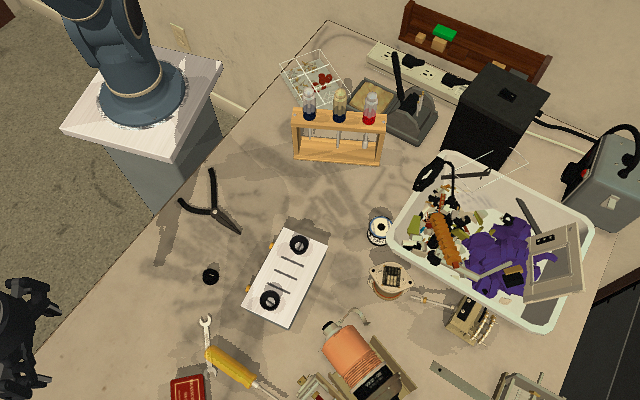

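The top view shows the rack at about (245,220), with a red collar at (231,186), honey at (236,216) and clear at (241,247), and the box at (393,224) with fasteners at (367,219) and (422,227). The side view shows the rack at (340,135), with the clear-handled dark-collared driver at (309,105), and the box at (285,275). I'll zoom in on these.

Run:
```python
import cv2,numpy as np
t=cv2.imread("pics/top0.png");s=cv2.imread("pics/side0.png")
r=lambda a,x,y,w,h,W,H:cv2.resize(a[y:y+h,x:x+w],(W,H),interpolation=cv2.INTER_CUBIC)
a=np.hstack([r(t,215,165,66,50*2,198,300),r(t,345,190,100,66,455,300)])
b=np.hstack([r(s,285,80,110,90,367,300),r(s,235,220,100,110,286,300)])
print(a.shape,b.shape)
cv2.imwrite("pics/c1.png",np.vstack([a,b]))
```

```text
(300, 653, 3) (300, 653, 3)
```

View pics/c1.png

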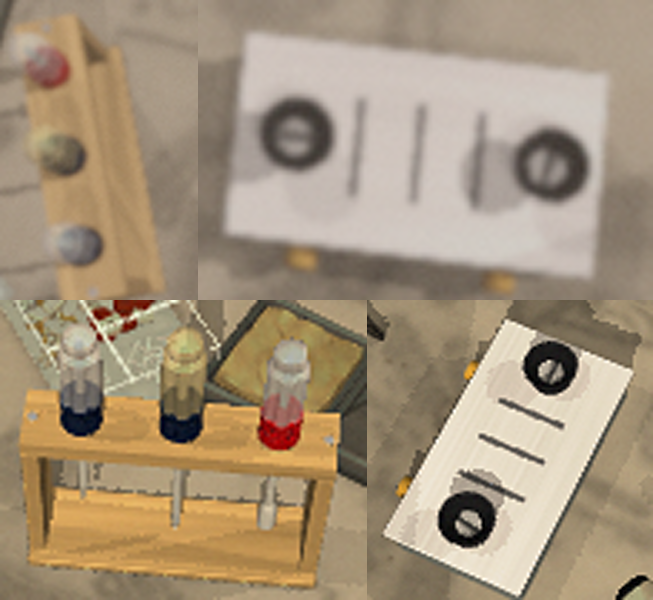

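```bash
cat > h.py <<'E'
import numpy as np,cv2
from rig import *
def ray(n,u,v):
    p=camera_params(n);d=p["rotation"]@np.linalg.solve(p["K"],[u,v,1.]);return p["position"],d
def onz(n,u,v,z):
    o,d=ray(n,u,v);return o+d*(z-o[2])/d[2]
def tri(a,b):
    (o1,d1),(o2,d2)=ray("top",*a),ray("side",*b)
    s=np.linalg.lstsq(np.c_[d1,-d2],o2-o1,rcond=None)[0]
    p,q=o1+s[0]*d1,o2+s[1]*d2;return (p+q)/2,np.linalg.norm(p-q)
def cloud(n,d):
    p=camera_params(n);v,u=np.mgrid[:400,:640]
    c=np.stack([u,v,np.ones_like(u)],-1)@np.linalg.inv(p["K"]).T*d[...,None]
    return c@p["rotation"].T+p["position"]
E
python3 - <<'E'
from h import *
np.set_printoptions(precision=4,suppress=True)
R={"top":((215,165,281,275),(345,190,445,256)),"side":((285,80,395,170),(235,220,335,330))}
ring={}
for n in R:
    f=np.load(n+"0.npz");im,d=f["im"],f["d"];P=cloud(n,d);hsv=cv2.cvtColor(im,cv2.COLOR_RGB2HSV)
    x0,y0,x1,y1=R[n][0];sub=np.s_[y0:y1,x0:x1]
    p=P[sub];h=hsv[sub]
    wood=(h[...,0]>8)&(h[...,0]<25)&(h[...,1]>90)&(abs(p[...,2]-.125)<.012)&(d[sub]>0)
    k=cv2.minAreaRect(p[wood][:,:2].astype(np.float32)*1000);print(n,"bar",k,wood.sum(),np.median(p[wood][:,2]))
    hi=(p[...,2]>.195)&(p[...,2]<.235)
    c,l,st,ce=cv2.connectedComponentsWithStats(hi.astype(np.uint8))
    for i in range(1,c):
        if st[i,4]>8:print(n,"handle top",ce[i]+[x0,y0],st[i,4],np.median(p[l==i],0),p[l==i].max(0))
    x0,y0,x1,y1=R[n][1];sub=np.s_[y0:y1,x0:x1];p=P[sub];h=hsv[sub];g=h[...,2]
    m=(p[...,2]>.035)&(d[sub]>0)&(h[...,1]<60)&(g>110)
    k=cv2.minAreaRect(p[m][:,:2].astype(np.float32)*1000);print(n,"box",k,np.median(p[m][:,2]))
    b=((g<75)).astype(np.uint8);cs,_=cv2.findContours(b,cv2.RETR_EXTERNAL,cv2.CHAIN_APPROX_NONE)
    for q in cs:
        if len(q)>25:
            e=cv2.fitEllipse(q);e0=np.array(e[0])+[x0,y0];print(n,"ring",e0,e[1],np.median(P[sub][...,2][b>0]));ring.setdefault(n,[]).append(e0)
for a in ring["top"]:
    for b in ring["side"]:
        q,e=tri(a,b); 
        if e<.02:print(a,b,q,e)
E
```

```text
top bar ((521.609619140625, -30.14959716796875), (198.25486755371094, 44.537742614746094), 11.31550121307373) 1382 0.12521059245016458
top handle top [223.8713 180.7723] 101 [ 0.5819 -0.0197  0.2066] [ 0.592  -0.0072  0.2123]
top handle top [229.1016 212.2344] 128 [ 0.5218 -0.0315  0.2087] [ 0.5352 -0.0186  0.2134]
top handle top [234.7477 244.7009] 107 [ 0.4608 -0.0429  0.2069] [ 0.4724 -0.0316  0.2107]
top box ((513.6082153320312, -364.67706298828125), (183.01882934570312, 102.36026763916016), 82.41840362548828) 0.04555169495669564
top ring [422.1973 226.1693] (11.878276824951172, 12.493082046508789) 0.061013692978717615
top ring [366.2268 219.2173] (11.945252418518066, 12.290465354919434) 0.061013692978717615
side bar ((521.16357421875, -29.1907958984375), (199.78414916992188, 49.17788314819336), 11.156377792358398) 1439 0.12420414800976398
side handle top [308.2755  91.8878] 98 [ 0.4618 -0.0456  0.2054] [ 0.471  -0.0318  0.2107]
side handle top [340.0446  93.7589] 112 [ 0.5229 -0.0335  0.2069] [ 0.5323 -0.0182  0.2131]
side handle top [371.5979  96.6082] 97 [ 0.5833 -0.0215  0.2051] [ 0.5936 -0.0076  0.2104]
side box ((512.1776733398438, -363.63330078125), (182.68484497070312, 102.5010757446289), 82.42811584472656) 0.044681683370095704
side ring [269.3698 299.989 ] (18.83966827392578, 19.493032455444336) 0.059882717381887274
side ring [275.8228 286.7247] (1.1837455034255981, 13.727202415466309) 0.059882717381887274
side ring [298.6943 244.291 ] (17.35865020751953, 18.6184139251709) 0.059882717381887274
[422.1973 226.1693] [269.3698 299.989 ] [ 0.5039 -0.425   0.0635] 0.000433322696781001
[422.1973 226.1693] [275.8228 286.7247] [ 0.5074 -0.4115  0.1029] 0.015282870302170244
[366.2268 219.2173] [298.6943 244.291 ] [ 0.5207 -0.3021  0.062 ] 0.0007627371658788547
```

```bash
cat >> h.py <<'E'
RK=np.array([.4613,-.0432]); ST=np.array([.5043,-.4253]); YG=np.deg2rad(101.2)
def rot(yaw): # tool down, closing line (y) at yaw
    y=np.array([np.cos(yaw),np.sin(yaw),0]);z=np.array([0,0,-1.]);return np.c_[np.cross(y,z),y,z]
E
python3 - <<'E'
from h import *
np.set_printoptions(precision=3,suppress=True)
for a in (130,101,60,25,0,-40,-75): print(a-40,inverse_kinematics([*ST,.2],rot(np.deg2rad(a-40))))
R=rot(YG)
movep([*RK,.30],R); command_gripper(.062,60)
print(move_l([*RK,.180],feed=.12,until_force=15)); s=sense();print(s["position"],s["joint_pos"],s["time_s"])
im,d=camera("side");cv2.imwrite("pics/g.png",cv2.resize(im[60:180,240:400,::-1],(640,480)))
command_gripper(0,60);s=sense();print(s["finger_gap"],s["gripper_force"],s["wrist_force"],s["position"],s["time_s"])
E
```

```text
90 [ 1.097  0.586 -0.681  1.603  0.402  1.097  1.883]
61 [ 1.03   0.558 -0.573  1.608  0.333  1.074  1.431]
20 [ 0.933  0.529 -0.426  1.614  0.243  1.051  0.786]
-15 [ 0.848  0.512 -0.301  1.619  0.169  1.036  0.235]
-40 [ 0.787  0.502 -0.213  1.623  0.119  1.029 -0.161]
-80 [ 0.688  0.493 -0.072  1.63   0.04   1.02  -0.793]
-115 [ 0.602  0.491  0.05   1.636 -0.027  1.016 -1.347]
False
[ 0.462 -0.043  0.181] [ 0.683  0.315 -0.802  2.067  0.295  0.873  1.48 ] 3.8
0.025234057029584697 58.709831212763675 [-0.621  0.031  5.226] [ 0.462 -0.043  0.181] 4.2667
```

View pics/g.png

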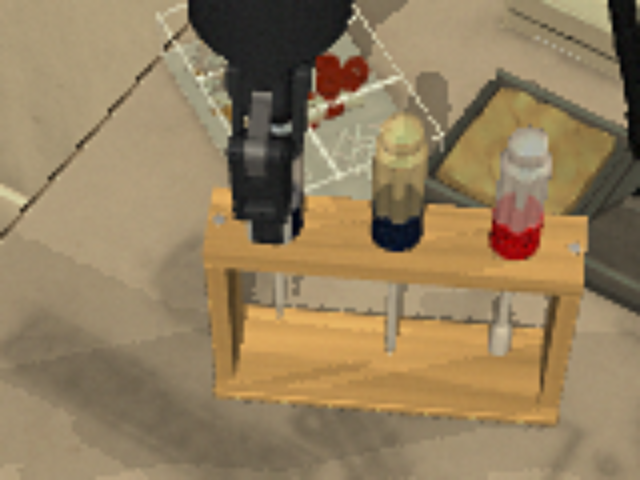

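The fingers straddle the clear-handled driver, around (270,190) in the crop, and hold it. Next I lift it and show its blade close to the side camera.

Run:
```python
from h import *
from scipy.spatial.transform import Rotation as Ro
move_l([*RK,.32],feed=.15); print(sense()["finger_gap"],sense()["time_s"])
p=camera_params("side");f=p["rotation"][:,2];out=[]
best=None
for t in (60,45,30):
  for D in (.35,.4,.45,.5):
    for yaw in np.deg2rad([101,60,30,0]):
      R=Ro.from_euler("x",-t,degrees=True).as_matrix()@rot(yaw)
      q=p["position"]+D*f-.135*R[:,2]
      j=inverse_kinematics(q,R)
      if j is not None and best is None: best=(t,D,yaw,R,q,j)
print(best)
t,D,yaw,R,q,j=best
for k,dy in enumerate((0,-45)):
  R=Ro.from_euler("x",-t,degrees=True).as_matrix()@rot(yaw+np.deg2rad(dy))
  if inverse_kinematics(q,R) is None: print("no",dy);continue
  movep(q,R); sleep(.2); im,d=camera("side"); np.savez(f"b{k}.npz",im=im,d=d,R=sense()["tcp_rot"],p=sense()["position"])
  c=im[130:290,220:420,::-1]; out.append(cv2.resize(c,(400,320),interpolation=cv2.INTER_CUBIC))
  s=sense();print(s["time_s"],s["position"],s["tcp_rot"])
cv2.imwrite("pics/b.png",np.hstack(out))
```

```text
0.02462716505711266 5.35
(60, 0.35, np.float64(1.7627825445142729), array([[-0.98162718, -0.190809  ,  0.        ],
       [-0.0954045 ,  0.49081359, -0.8660254 ],
       [ 0.16524544, -0.85011408, -0.5       ]]), array([ 0.61677117, -0.35354301,  0.6627094 ]), array([ 0.58958284,  0.37249203, -0.73749457,  1.1723417 ,  1.30450326,
        1.69987672,  1.81958569]))
7.3917 [ 0.61666705 -0.35341229  0.66261758] [[-9.81569310e-01 -1.91106487e-01 -4.78652607e-06]
 [-9.55534251e-02  4.90807279e-01 -8.66012562e-01]
 [ 1.65502968e-01 -8.50050896e-01 -5.00022241e-01]]
8.4167 [ 0.61677229 -0.35358406  0.66266987] [[-8.29283598e-01  5.58827980e-01 -5.65855417e-05]
 [ 2.79464608e-01  4.14629224e-01 -8.66015092e-01]
 [-4.83930003e-01 -7.18187925e-01 -5.00017857e-01]]
```

View pics/b.png

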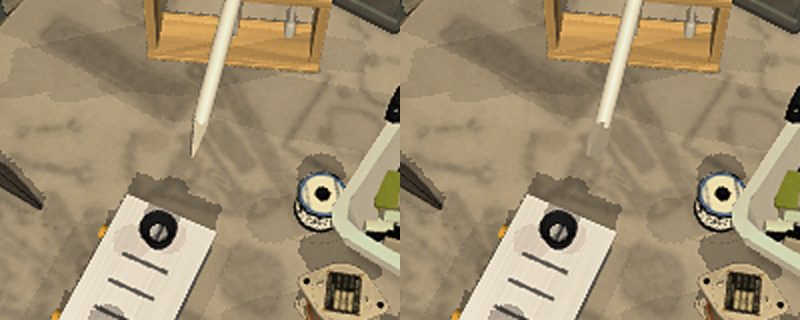

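The left panel (closing line at 101°) shows the blade edge-on, coming to a point at (193,155). The right panel shows it broader. So the blade's width lies about along the tool's closing line. I'll check this with the depth silhouette.

Run:
```python
from h import *
K=camera_params("side");o=K["position"];C=K["rotation"]
for k in (0,1):
    f=np.load(f"b{k}.npz");R,p,d,im=f["R"],f["p"],f["d"],f["im"]
    def pr(x): c=C.T@(x-o);c=K["K"]@c;return c[:2]/c[2]
    tip=p+.135*R[:,2];a=p+.08*R[:,2];print(k,"exp tip",pr(tip))
    m=((d>0)&(d<.5)).astype(np.uint8)
    P=cloud("side",d);v,u=np.nonzero(m[130:260,220:420]);v+=130;u+=220
    X=(P[v,u]-p);s=X@R[:,2];
    w=np.cross(R[:,2],C[:,2]);w/=np.linalg.norm(w);x=X@w
    # view dir in tool frame
    print("view tool", (R.T@C[:,2]).round(3))
    for lo in range(100,142,3):
        q=x[(s>lo/1e3)&(s<=(lo+3)/1e3)]*1e3
        if len(q):print(lo,len(q),q.min().round(1),q.max().round(1), (len(q)/3*(0.35/461.6*1e3)**2).round(2),end=" | ")
    print()
```

```text
0 exp tip [316.39841191 206.37740119]
view tool [-0.045  0.996  0.072]Traceback (most recent call last):
  File "<stdin>", line 15, in <module>
AttributeError: 'float' object has no attribute 'round'
```

Run:
```python
from h import *
K=camera_params("side");o=K["position"];C=K["rotation"]
for k in (0,1):
    f=np.load(f"b{k}.npz");R,p,d,im=f["R"],f["p"],f["d"],f["im"]
    m=((d>0)&(d<.5)).astype(np.uint8)
    P=cloud("side",d);v,u=np.nonzero(m[130:260,220:420]);v+=130;u+=220
    X=(P[v,u]-p);s=X@R[:,2];
    w=np.cross(R[:,2],C[:,2]);w/=np.linalg.norm(w);x=X@w
    y=X@np.cross(w,R[:,2])
    print(k,"w in tool",(R.T@w).round(2))
    for lo in range(85,142,4):
        i=(s>lo/1e3)&(s<=(lo+4)/1e3);q=x[i]*1e3
        if len(q):print(lo,len(q),"x %.1f..%.1f area-width %.2f depth %.1f"%(q.min(),q.max(),len(q)/4*(0.35/461.6*1e3)**2,np.median(y[i])*1e3))
```

```text
0 w in tool [-1.   -0.04  0.  ]
85 45 x -3.6..2.6 area-width 6.47 depth -1.8
89 47 x -3.6..2.6 area-width 6.76 depth -1.7
93 45 x -3.5..2.7 area-width 6.47 depth -1.7
97 44 x -3.5..2.5 area-width 6.32 depth -1.6
101 45 x -3.5..2.6 area-width 6.47 depth -1.8
105 45 x -3.6..2.6 area-width 6.47 depth -1.3
109 44 x -3.6..2.5 area-width 6.32 depth -1.7
113 45 x -3.7..2.5 area-width 6.47 depth -1.5
117 45 x -3.7..2.6 area-width 6.47 depth -1.5
121 44 x -3.6..2.6 area-width 6.32 depth -1.9
125 32 x -2.9..1.9 area-width 4.60 depth -2.3
129 24 x -2.3..1.1 area-width 3.45 depth -2.7
133 11 x -1.5..0.4 area-width 1.58 depth -2.7
1 w in tool [-0.74  0.67  0.  ]
85 44 x -2.8..3.2 area-width 6.32 depth -1.4
89 45 x -2.9..3.3 area-width 6.47 depth -1.6
93 46 x -2.9..3.3 area-width 6.61 depth -1.4
97 45 x -2.9..3.4 area-width 6.47 depth -1.3
101 45 x -2.8..3.2 area-width 6.47 depth -1.2
105 42 x -2.8..3.3 area-width 6.04 depth -1.1
109 44 x -2.7..3.3 area-width 6.32 depth -1.2
113 43 x -2.8..3.4 area-width 6.18 depth -1.5
117 45 x -2.8..3.4 area-width 6.47 depth -1.2
121 53 x -3.5..4.2 area-width 7.62 depth -0.7
125 52 x -3.5..4.1 area-width 7.47 depth -0.7
129 51 x -3.4..3.9 area-width 7.33 depth -0.3
133 34 x -2.8..3.3 area-width 4.89 depth 0.7
```

Run:
```python
from h import *
np.set_printoptions(precision=3,suppress=True)
movep([*ST,.27],rot(np.deg2rad(-15)));move_l([*ST,.205],feed=.08)
im,d=camera("side");cv2.imwrite("pics/s.png",cv2.resize(im[230:330,200:340,::-1],(700,500),interpolation=cv2.INTER_CUBIC))
r=move_l([*ST,.170],feed=.03,until_force=10);s=sense()
print(r,s["position"],s["wrist_force"],s["ft_torque"],s["finger_gap"],s["time_s"],s["joint_pos"])
```

```text
True [ 0.504 -0.425  0.183] [-1.36   0.149  3.84 ] [0.106 0.146 0.024] 0.024776391109528246 11.7333 [ 1.132  0.622 -0.739  1.617  0.46   1.085  0.005]
```

View pics/s.png

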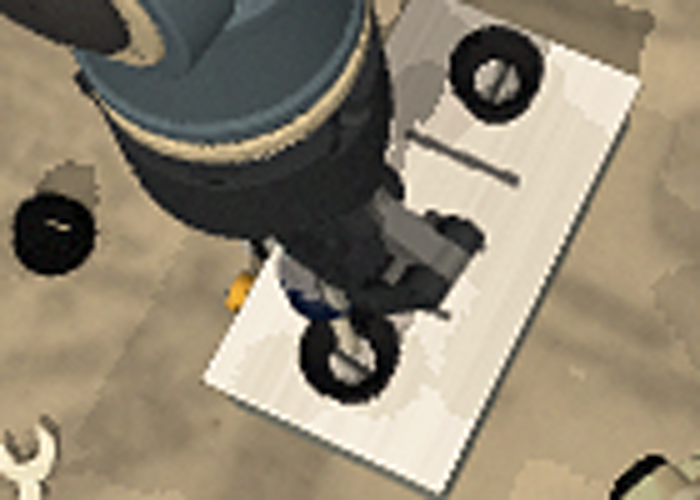

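The picture shows the shank running into the open bush at (350,355), over the slot. The tip then stopped at about z=0.048. I'll wiggle it lightly to test the seat.

Run:
```python
from h import *
np.set_printoptions(precision=4,suppress=True)
for a in (-15,-22,-10,-16):
    z=sense()["position"][2]
    move_l([*ST,z],rot(np.deg2rad(a)),feed=.05)
    r=move_l([*ST,z-.006],feed=.02,until_force=8);s=sense()
    print(a,r,s["position"],s["wrist_force"],s["ft_torque"],s["finger_gap"],s["time_s"])
```

```text
-15 True [ 0.5045 -0.4253  0.1828] [-1.3977  0.7213  4.4208] [0.1097 0.3301 0.0275] 0.024787713452053675 12.1917
-22 True [ 0.5048 -0.4253  0.1828] [-0.9163  1.1913  6.1491] [ 0.1569  0.2966 -0.0282] 0.02470900473815983 12.675
-10 True [ 0.5049 -0.4255  0.1828] [-1.1584 -0.2228  4.6946] [ 0.1294  0.2501 -0.0369] 0.025301354630063833 13.2417
-16 True [ 0.5048 -0.4253  0.1828] [0.206  0.0769 5.1976] [ 0.1373  0.2312 -0.0229] 0.024965132599295742 13.7083
```

Run:
```python
from h import *
np.set_printoptions(precision=4,suppress=True)
for a in (-35,-55,-75,-95,-105,-112,-117):
    move_l([ST[0]+.0003,ST[1],.1822],rot(np.deg2rad(a)),feed=.1);s=sense()
    yt=np.rad2deg(np.arctan2(s["tcp_rot"][1,1],s["tcp_rot"][0,1]))
    print(a,yt.round(1),s["position"],s["wrist_force"],s["ft_torque"],s["finger_gap"],s["time_s"])
```

```text
-35 -34.9 [ 0.5047 -0.4252  0.1828] [-0.5277  0.6548  6.3541] [0.1604 0.2125 0.0462] 0.024817567313191354 14.1917
-55 -54.9 [ 0.5046 -0.4252  0.1828] [-0.3239  1.3176  6.6852] [0.1823 0.2916 0.063 ] 0.024987895568565847 14.6917
-75 -74.9 [ 0.5045 -0.4251  0.1828] [-1.1478  1.0375  7.9485] [ 0.2459  0.3676 -0.0329] 0.024972410582267703 15.1917
-95 -94.9 [ 0.5044 -0.4251  0.1827] [-1.2269  1.1591  7.4051] [0.3839 0.3953 0.0265] 0.025019861450065663 15.6917
-105 -104.9 [ 0.5044 -0.425   0.1827] [-1.1387  1.3071  6.8642] [0.3546 0.3812 0.0288] 0.025078803905405688 16.0167
-112 -111.9 [ 0.5044 -0.425   0.1827] [-0.8687  0.5145  6.9459] [0.3621 0.4163 0.0086] 0.024850294491493827 16.2917
-117 -116.9 [ 0.5044 -0.425   0.1827] [-0.533   0.2595  7.5354] [0.293  0.3939 0.1044] 0.024989770862429986 16.5417
```

Run:
```python
from h import *
np.set_printoptions(precision=4,suppress=True)
for a in (-120,-123):
    move_l([ST[0]+.0003,ST[1],.1822],rot(np.deg2rad(a)),feed=.1);s=sense();print(a,s["ft_torque"],s["finger_gap"])
    if s["ft_torque"][2]>.3:break
sleep(.2)
move_l([ST[0],ST[1],.1825],rot(np.deg2rad(-112)),feed=.1)
move_l([*ST,.29],feed=.12)
out=[]
p=[.46,-.2,.33];movep(p,rot(YG))
for n,(x,y,w,h) in {"side":(225,220,120,110),"top":(345,190,100,66)}.items():
    im,d=camera(n);out.append(cv2.resize(im[y:y+h,x:x+w,::-1],(400,350),interpolation=cv2.INTER_CUBIC))
cv2.imwrite("pics/f.png",np.hstack(out));print(sense()["time_s"])
```

```text
-120 [0.3407 0.3363 0.152 ] 0.025161520510590486
-123 [0.4813 0.2904 0.0798] 0.024755535611973502
21.4667
```

View pics/f.png

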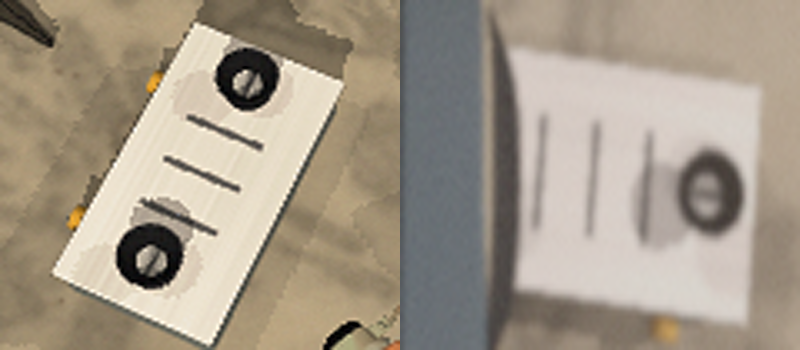

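The slot at (150,260) in the left panel and (708,190) in the right panel now lies along the box, parallel to the locked one, so it is locked. Next I return the driver, checking the tip above the hole first.

Run:
```python
from h import *
np.set_printoptions(precision=4,suppress=True)
movep([*RK,.32],rot(YG));sleep(.3)
im,d=camera("side");P=cloud("side",d);s=sense();p=s["position"];v=camera_params("side")["rotation"][:,2]
h=v[:2]/np.linalg.norm(v[:2])
print(p,s["time_s"],s["finger_gap"])
near=(np.linalg.norm(P[...,:2]-p[:2],axis=-1)<.025)&(d>0)
for lo in np.arange(.18,.26,.008):
    q=P[near&(P[...,2]>lo)&(P[...,2]<lo+.008)]
    if len(q)>3:print(lo.round(3),len(q),q.mean(0),"axis est",q[:,:2].mean(0)+h*.0026, "mid",(q[:,:2].min(0)+q[:,:2].max(0))/2)
cv2.imwrite("pics/r.png",cv2.resize(im[40:180,230:400,::-1],(680,560),interpolation=cv2.INTER_CUBIC))
```

```text
[ 0.4614 -0.044   0.3199] 22.4917 0.025058155269239872
0.188 6 [ 0.4606 -0.048   0.1936] axis est [ 0.4598 -0.0455] mid [ 0.4607 -0.0481]
0.196 7 [ 0.4616 -0.0469  0.2009] axis est [ 0.4607 -0.0444] mid [ 0.4617 -0.0464]
0.204 12 [ 0.4608 -0.0459  0.2084] axis est [ 0.4599 -0.0434] mid [ 0.4602 -0.0461]
0.212 9 [ 0.4615 -0.046   0.2163] axis est [ 0.4607 -0.0435] mid [ 0.4605 -0.0455]
0.22 11 [ 0.4602 -0.0469  0.2233] axis est [ 0.4594 -0.0444] mid [ 0.4604 -0.0466]
0.228 8 [ 0.461  -0.0469  0.2324] axis est [ 0.4602 -0.0444] mid [ 0.4607 -0.0467]
0.236 8 [ 0.4605 -0.0469  0.2394] axis est [ 0.4596 -0.0444] mid [ 0.4606 -0.0467]
0.244 8 [ 0.4609 -0.0467  0.2467] axis est [ 0.4601 -0.0442] mid [ 0.4609 -0.047 ]
0.252 4 [ 0.4616 -0.0481  0.2534] axis est [ 0.4607 -0.0457] mid [ 0.4614 -0.0477]
0.26 19 [ 0.464  -0.0535  0.2669] axis est [ 0.4631 -0.0511] mid [ 0.4617 -0.0491]
```

View pics/r.png

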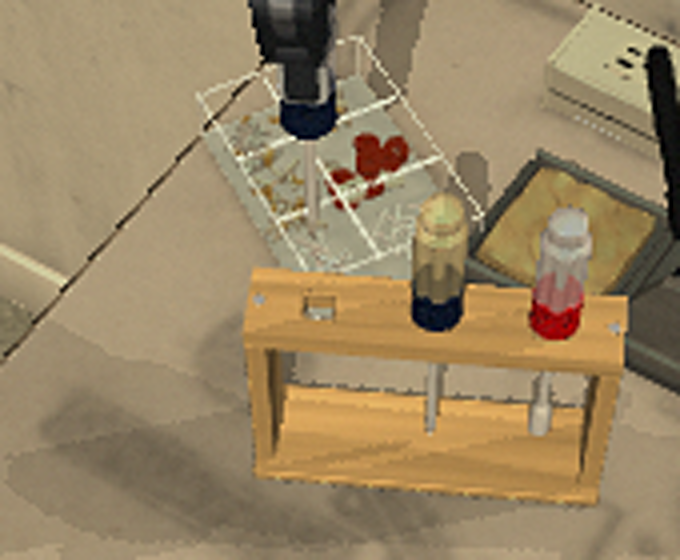

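The driver hangs straight, and its empty hole is at (319,305) in the crop. I'll align to the hole in the same camera and lower.

Run:
```python
from h import *
np.set_printoptions(precision=4,suppress=True)
H=onz("side",230+319/4,40+305/4,.125)[:2];print("hole",H)
g=np.array([.4606,-.0417]); t=(H+g)/2
if np.linalg.norm(H-g)>.006: raise SystemExit("check")
xy=np.array([.4614,-.044])+t-np.array([.4603,-.0444]);print(xy)
move_l([*xy,.300],feed=.1)
r=move_l([*xy,.178],feed=.06,until_force=8);s=sense();print(r,s["position"],s["wrist_force"],s["time_s"])
```

```text
hole [ 0.4617 -0.0422]
[ 0.4622 -0.0416]
True [ 0.4623 -0.0415  0.1805] [-0.6496  0.3407  5.9177] 24.7
```

Run:
```python
from h import *
np.set_printoptions(precision=4,suppress=True)
p=sense()["position"];command_gripper(.062);sleep(.3)
move_l([p[0],p[1],.32],feed=.12);movep([.46,-.25,.33],rot(YG));sleep(.5)
im,d=camera("side");P=cloud("side",d)[80:125,290:325];hi=(P[...,2]>.195)&(P[...,2]<.235)
print(np.median(P[hi],0),P[hi].max(0),sense()["time_s"])
cv2.imwrite("pics/e.png",cv2.resize(im[60:180,240:400,::-1],(640,480),interpolation=cv2.INTER_CUBIC))
```

```text
[ 0.4632 -0.0464  0.2056] [ 0.4719 -0.032   0.2098] 28.1583
```

View pics/e.png

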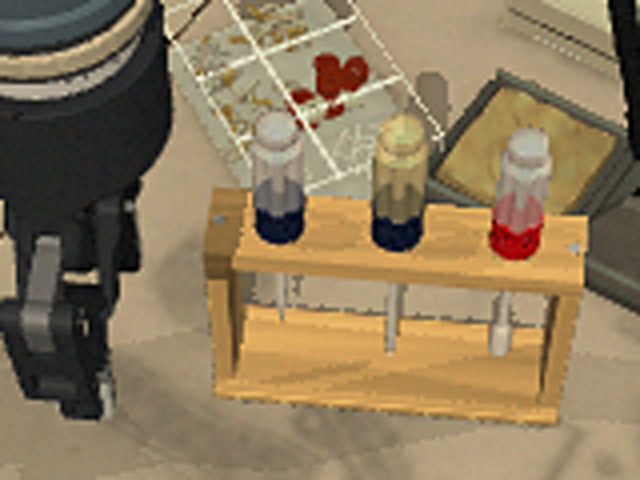

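The driver stands upright in its own hole at (280,180) in the crop, and the gripper is clear of it.

```bash
python3 -c "
from rig import *
print(finish_job())"
```

```text
the job is handed in; nothing more can be done
None
```

I turned the open fastener to its stop, put the driver back upright in its own hole and handed the job in just after 28 s on the robot's clock; both cameras showed the slot along the box, but the result was not reported back.

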